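Push the sheet blank out over the end of the ledge

ROBOT

A 6-joint arm with a two-finger parallel gripper is mounted at the origin on the work surface. World frame = base frame: x ahead of the robot, y to its left, z up, the work surface at z = 0. Lengths are in m, angles in degrees, forces in N, time in s.
With the tool pointing down it reaches from about 0.25 to 0.85 m from the base axis. Payload 12.5 kg.
Tool frame: the origin (TCP) lies midway between the tips of the shut fingers; the grasp point (between the pads) lies env.grasp_offset behind it (env.grasp_offset is the distance from the TCP to the grasp point, in m); x points along the fingers, y is the direction in which the jaws open and shut, and the axes are right-handed (so a half turn about x gives the same grasp; the last joint's range is limited). The gripper opens to 93 mm and grips with 3 to 60 N. Pads are 15 mm wide; open, the fingers measure 128 mm over their backs; the gripper's body (75 mm by 188 mm) begins 65 mm behind the grasp point.
Start: joints at [67.174, 20.094, 94.641, -0, 65.266, -4.847], TCP at [0.17, 0.523, 0.219] pointing down, gripper open.
Joint ranges: [-157.81, 157.81], [-45, 120.19], [0.68, 151.7], [-89.99, 269.99], [4.06, 180], [-164.3, 164.3]. Speed limits (degrees/s): [127.2, 127.2, 159.86, 180, 180, 180].

INTERFACE

Orientations are given as a 3x3 rotation matrix whose columns are the frame's x, y, z axes.
In Python, from station import status, capture, close_job, nets, env gives the robot as it stands. The module is installed in compiled form; this text tells all that it offers.
- The arm moves only by the shell command python3 -m creep 'ROWS' [OPENING] [FORCE]. ROWS is text: rows parted by semicolons, each of 6 numbers parted by spaces: the shift along the world's x, y, z in mm, then the turn, a rotation vector about the world's x, y, z in rad. In form: tx ty tz rx ry rz; .... A call has 1 to 5 rows; each row is the pose to reach, as a shift and turn from the pose commanded when the call began; what a row does not reach only later rows make up. A row lasts 1/12 s, in which the tool goes at most 41.7 mm and 7.16 degrees, less where a joint would pass 70% of its speed; a pose out of reach is approached as far as the arm can. A call with a gripper value outside its range is refused whole. OPENING is the finger opening in mm, from 0 to 93, set as the call begins (- or left out, the last holds). The fingers move at their own pace and stop on an object; FORCE is the grip in N (left out, the last holds). Time passes only in rows, so rows that repeat a pose let the fingers close. It gives the time, the measured TCP pose, the force and the opening at its end, in the units of the state.
- status.read_state(): the state, without advancing time (a new reading comes with each control period).
- capture(name): name is "scene" or "top" or "wrist"; returns a dict with "pixels" (480x640x3 uint8, blue, green, red), "range_z" (480x640 float32, m along the optical axis (not along the pixel's ray), 0 where there is no reading), "K" (3x3 intrinsics, pixels), "R" (3x3) and "t" (3): a world point X has camera coordinates R X + t. Camera axes: x right, y down, z forward; pixel columns grow to the right and rows downward; lengths in m; the calibration is good to about 2 mm. A picture is of the moment at which its call begins.
- close_job(): hands the job in, once; it reports no verdict.
Trained networks look in a picture, given as the dict that the camera call returned (one of the last four; its "shot" number tells which), for a name from the list of things; names that differ only in an ending like _2 or _b are one class to them, and where a whole thing is asked for, a point or a joint stands for the part that bears it (a point fixed in the world has none). Each returns a list of dicts, best first, with "conf" (0 to 1); they miss things now and then, are a little off and sometimes report something else, mostly with a low value. They report only what shows in the picture. A call takes as long as a camera call. They do not tell look-alikes from the thing itself.
- nets.boxes_of(picture, label): "centre" ([x, y, z] in m, in the coordinates of the camera as it stood for that picture, good to about 4 mm: the middle of the surface that is visible of it).
- nets.masks_of(picture, label): "region" (480x640 bool, what is visible of it).
The state is a dict: "time": time; "q": joint angles; "qd": joint speeds; "joint_efforts": joint torques, N m; "eef_pos": TCP position; "ee_rot": TCP orientation; "wrist_force": force on the tool from outside, world axes, zero at the start; "ft_torque": the same for the moment, N m; "gripper_width": finger opening in m.
Only numpy, scipy, OpenCV 4.12 (cv2) and the standard library are available. Lean on these libraries where they do the work, as an engineer would, in place of code of your own. Each camera call takes 0.05 s, during which the arm holds its last target.

TASK

With the fingertips, push the aluminium sheet blank back until its long edge lies flat against the dark steel rail of the wooden ledge, and push it along the rail until its whole red end, and no more than about a finger's breadth of bare metal, sticks out past the open end of the ledge (the end where the little blue-capped paint pot stands), ready for a clamp. Only push it: never pick it up, tilt it or let it fall off, and leave everything else on the bench where it is.

Things in the scene. Friction and masses are not known exactly. Their poses are not given: they have to be found in the camera images.
- ledge: Fixed wooden ledge, board 180 (x) x 480 (y) mm, top 70 mm above the bench. Origin: centre of its underside, on the bench. x points from its front edge (x -90 mm, robot's side) to the dark steel rail along the back edge: rail's front face at x +70 mm, 14 mm high above the board. y points along it to the open end (y +240 mm), where a plate slides straight out. Yaw within about 0.2 rad.
- ledge_end (a point): Point on the top edge of the ledge's open end, midway between front edge and rail (ledge frame: x -10, y +240, z 70 mm).
- blank: Loose aluminium sheet 100 (x) x 170 (y) x 6 mm, about 0.3 kg, on the ledge; origin: centre of its underside. y points along its length to the red end (y +40 to +85 mm painted red, the rest bare); x to the long edge nearer the rail (x +50 mm). Starts 20 to 60 mm short of the rail, slightly askew, its whole length on the board. Slides with ordinary friction; tips if over 85 mm sticks out.
- blank_end (a point): Middle of the blank's red short end, at half thickness (blank frame: x 0, y +85, z 3 mm).
- blank_corner_red (a point): Corner of the blank at its red end, on the long edge that goes against the rail, at half thickness (blank frame: x +50, y +85, z 3 mm).
- blank_corner_bare (a point): Corner of the blank at its bare end, on the long edge that goes against the rail, at half thickness (blank frame: x +50, y -85, z 3 mm).
- paint_pot: Bystander: small round glass pot with blue cap, 34 mm across, 45 mm tall, standing on the ledge at the front corner of the open end (about x -68, y +215 mm in the ledge frame); a blank pushed along without first going back to the rail may hit it. Origin at the centre of its underside.
- sanding_block: Bystander: cork sanding block with orange sole, 90 x 30 x 27 mm, lying across the ledge at its closed end (about y -215 mm in the ledge frame). Origin at the centre of its underside.
- screw_jar: Bystander: jar with yellow cap, 70 mm across, 85 mm tall, standing on the bench beyond the open end. Origin at the centre of its underside.
- screwdriver: Bystander: screwdriver with yellow handle, lying on the bench in front of the ledge.
- wrench: Bystander: steel wrench lying on the bench in front of the ledge.
- tape_measure: Bystander: yellow tape measure, about 65 x 34 x 64 mm tall, on the bench to the right of the ledge. Origin at the centre of its underside.
- mug: Bystander: blue mug, 80 mm across, 90 mm tall, on the bench to the left. Origin at the centre of its underside.
Things that resemble listed ones, but are neither listed nor needed, are in the scene too. What is meant by the blank is not turquoise or yellow, and is the larger of those in its own colour.

How it is judged (in metres and radians):
At the end, for the whole second after the job is handed in: The blank lies flat and still on the ledge, both corners of its long edge within 7 mm of the rail, and its red end sticks out 40 to 70 mm past the open end of the ledge (the red part is 45 mm long) (y of blank_end in the frame of ledge between 0.28 and 0.31 m and x of each of blank_corner_red, blank_corner_bare in the frame of ledge above 0.063 m and z of blank in the frame of ledge between 0.066 and 0.074 m and angle between blank's own z axis and vertical below 0.04 rad and linear speed of blank below 0.01 m/s); the robot touches nothing.
It fails at once if the blank is lifted: more than 8 mm above the top of the ledge (z of blank in the frame of ledge above 0.078 m).
It fails at once if the blank is tilted by more than 0.12 rad or falls off the ledge (angle between blank's own z axis and vertical above 0.12 rad or z of blank in the frame of ledge below 0.055 m).
It fails at once if a bystander (pot, block, jar, screwdriver, wrench, tape measure or mug) is moved by more than 15 mm (distance of any of paint_pot, sanding_block, screw_jar, screwdriver, wrench, tape_measure, mug from where it was at the start of the episode above 0.015 m).
It also fails if it takes over 56 s, if anything falls off the work surface, if the arm or the gripper's body presses on something with over 40 N, if the wrist force passes 120 N, or if a joint passes its speed limit or range.

## Working session

There is one attempt and no reset: what is moved stays moved. The work goes in short steps, Python scripts to look and compute and a shell command to move; the robot and the scene stay as the last step left them, time stands still between calls to the robot, and variables do not carry over. Pictures are saved under pics/ and viewed, and the job is handed in when it is done.

```bash
mkdir -p pics
cat > h.py <<'E'
import numpy as np, cv2
from station import status, capture, close_job, nets, env
def w(p,c): return p['R'].T@(np.array(c)-p['t'])
def px(p,X):
    c=p['R']@np.array(X)+p['t']; u=p['K']@c; return u[:2]/u[2]
def onplane(p,u,v,z):
    d=p['R'].T@np.linalg.inv(p['K'])@np.array([u,v,1.]); o=-p['R'].T@p['t']
    return o+d*(z-o[2])/d[2]
E
python3 - <<'E'
from h import *
for n in ['top','scene']:
    p=capture(n); cv2.imwrite(f'pics/{n}0.png',p['pixels']); print(n, -p['R'].T@p['t'])
    for l in ['ledge','blank','paint_pot','sanding_block','screw_jar','screwdriver','wrench','tape_measure','mug']:
        for b in nets.boxes_of(p,l)[:4]: print(l,round(b['conf'],2),w(p,b['centre']).round(3),px(p,w(p,b['centre'])).round())
s=status.read_state(); print(s, env.grasp_offset)
E
```

```text
top [ 0.33227717 -0.02923047  1.37361681]
ledge 0.91 [ 0.574 -0.099  0.072] [353. 207.]
blank 0.93 [ 0.547 -0.007  0.078] [321. 215.]
blank 0.92 [0.677 0.29  0.007] [224. 175.]
blank 0.81 [0.438 0.315 0.004] [212. 253.]
blank 0.76 [ 0.33  -0.4    0.008] [452. 294.]
paint_pot 0.72 [0.476 0.15  0.114] [263. 238.]
sanding_block 0.83 [ 0.574 -0.274  0.098] [415. 207.]
screw_jar 0.6 [0.557 0.44  0.084] [164. 208.]
screwdriver 0.9 [0.366 0.147 0.017] [267. 278.]
wrench 0.68 [ 0.35  -0.182  0.008] [379. 286.]
tape_measure 0.74 [ 0.575 -0.459  0.055] [476. 210.]
mug 0.68 [0.304 0.459 0.041] [157. 298.]
mug 0.36 [ 0.548 -0.011  0.077] [322. 215.]
scene [1.00932454 0.5383806  1.08216869]
ledge 0.8 [ 0.587 -0.034  0.067] [301. 269.]
blank 0.76 [ 0.336 -0.387  0.01 ] [287. 152.]
blank 0.76 [0.444 0.32  0.006] [464. 348.]
blank 0.71 [ 0.55  -0.005  0.075] [322. 265.]
blank 0.59 [0.681 0.288 0.003] [374. 413.]
paint_pot 0.78 [0.487 0.157 0.104] [397. 287.]
paint_pot 0.47 [ 0.549 -0.006  0.076] [322. 264.]
sanding_block 0.76 [ 0.583 -0.262  0.094] [238. 203.]
screw_jar 0.75 [0.58  0.455 0.084] [482
[... 327 characters left out ...]
e-04,
        6.52656195e+01, -4.84577990e+00]), 'qd': array([ 0.05008158, -0.00534199,  0.04028341, -0.03479053,  0.02110512,
       -0.03573242]), 'joint_efforts': array([ 1.75224155e-03, -4.97255337e+01, -2.85485780e+01,  7.00043491e-02,
        2.21995037e-02,  3.94668677e-05]), 'eef_pos': array([0.16972723, 0.52313042, 0.21862354]), 'ee_rot': array([[-1.79168163e-05,  3.08686835e-01,  9.51163728e-01],
       [-2.53252198e-05,  9.51163728e-01, -3.08686835e-01],
       [-1.00000000e+00, -2.96191158e-05, -9.22426386e-06]]), 'wrist_force': array([ 0.38116918, -0.10792647, -0.53921563]), 'ft_torque': array([-0.00064286, -0.08174145,  0.04428005]), 'gripper_width': 0.09321043480058944} 0.0188
```

View pics/top0.png

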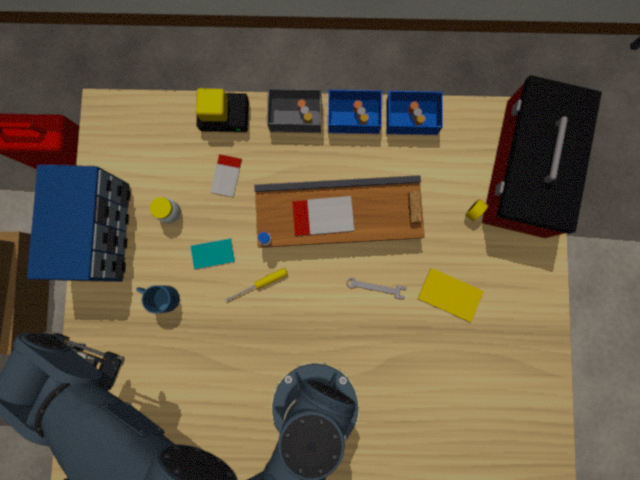

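View pics/scene0.png

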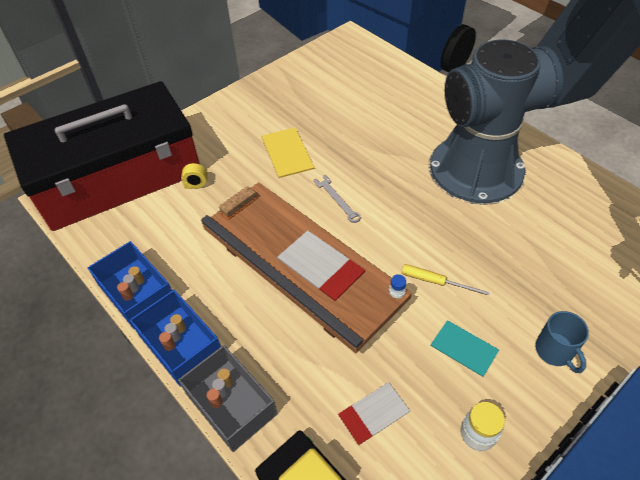

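Run:
```python
from h import *
p=cv2.imread('pics/top0.png'); cv2.imwrite('pics/top0c.png',cv2.resize(p[160:260,230:430],None,fx=4,fy=4,interpolation=cv2.INTER_CUBIC))
```

```text
(no output)
```

View pics/top0c.png

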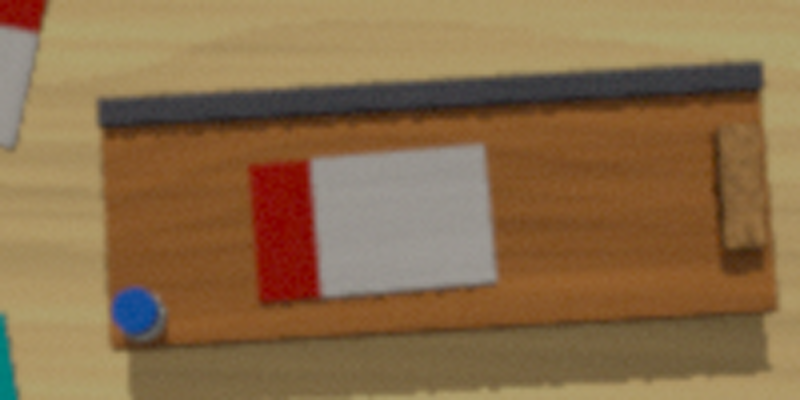

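The candidates are: red-ended sheet on the ledge at (323,215), smaller red-ended sheet on the bench at (226,175), turquoise at (212,253), and yellow at (451,294). The one on the ledge is the larger grey/red sheet, which fits the description, and the crop confirms it. Pot at (264,238), block at (415,207).

```bash
cat >> h.py <<'E'
def blankfit(p, near=(0.547,-0.007)):
    m=min((b for b in nets.masks_of(p,'blank')), key=lambda b:np.hypot(*(np.array([np.nonzero(b['region'])[1].mean(),np.nonzero(b['region'])[0].mean()])-px(p,[near[0],near[1],.076]))))
    r=m['region']; c,_=cv2.findContours(r.astype(np.uint8),0,1); c=max(c,key=cv2.contourArea)
    P=np.array([onplane(p,u,v,.076)[:2] for u,v in c[:,0,:]])
    rect=cv2.minAreaRect((P*1000).astype(np.float32)); return rect,cv2.boxPoints(rect)
E
python3 - <<'E'
from h import *
p=capture('top')
print(blankfit(p))
f=lambda u,v,z: onplane(p,230+(u+.5)/4-.5,160+(v+.5)/4-.5,z).round(4)
print('front edge',f(113,349,.07),f(776,310,.07))
print('rail back top',f(100,100,.084),f(762,63,.084)); print('rail front top', f(104,126,.084),f(760,88,.084))
print('blank',[f(*a,.076)[:2] for a in [(250,166),(485,145),(497,282),(262,303)]])
# depth based fit
q=capture('scene')
for p in (p,q):
    K=np.linalg.inv(p['K']); v,u=np.mgrid[:480,:640]; d=p['range_z']
    C=np.stack([u,v,np.ones_like(u)],-1)@K.T*d[...,None]; W=(C-p['t'])@p['R']
    m=(W[...,2]>.060)&(W[...,2]<.10)&(W[...,0]>.42)&(W[...,0]<.72)&(abs(W[...,1]+.05)<.33)&(d>0)
    n,l,s,c=cv2.connectedComponentsWithStats(m.astype(np.uint8)); k=1+s[1:,4].argmax()
    X=W[l==k]; r=cv2.minAreaRect((X[:,:2]*1000).astype(np.float32)); print(r,np.median(X[:,2])); 
print(blankfit(q))
E
```

```text
(((548.19873046875, -12.639846801757812), (101.99424743652344, 169.363037109375), 6.34181547164917), array([[ 488.1598  ,   65.89035 ],
       [ 506.86755 , -102.436295],
       [ 608.2377  ,  -91.170044],
       [ 589.5299  ,   77.1566  ]], dtype=float32))
front edge [0.454  0.1697 0.07  ] [ 0.4917 -0.3031  0.07  ]
rail back top [0.6314 0.1835 0.084 ] [ 0.6683 -0.2906  0.084 ]
rail front top [0.6125 0.1799 0.084 ] [ 0.65   -0.2891  0.084 ]
blank [array([0.5872, 0.0754]), array([ 0.606, -0.093]), array([ 0.5069, -0.103 ]), array([0.4884, 0.064 ])]
((563.078369140625, -59.834442138671875), (181.58460998535156, 481.19647216796875), 4.552044868469238) 0.07033328118112404
((564.8887329101562, -59.35444641113281), (183.98403930664062, 483.67919921875), 4.3958330154418945) 0.07118100149205986
(((552.5905151367188, -11.055404663085938), (103.67742156982422, 172.02955627441406), 6.534432888031006), array([[ 491.30005,   68.50133],
       [ 510.87708, -102.41066],
       [ 613.881  ,  -90.61214],
       [ 594.30396,   80.29985]], dtype=float32))
```

```bash
python3 -m creep '30 -40 40 0 0 0.12; 60 -80 40 0 0 0.24; 90 -120 40 0 0 0.36; 120 -160 40 0 0 0.37; 150 -200 40 0 0 0.37' 93
```

```text
time: 1.62
eef_pos: [0.2861, 0.3676, 0.2581]
ee_rot: [[0.001, -0.059, 0.998], [0.001, 0.998, 0.059], [-1.0, 0.001, 0.001]]
wrist_force: [1.3, 0.3, -0.6]
gripper_width: 0.0936
```

```bash
python3 -m creep '15 -35 0 0 0 0.02; 30 -70 0 0 0 0.02; 45 -105 0 0 0 0.02; 60 -140 0 0 0 0.02; 75 -175 0 0 0 0.02'; python3 -m creep '17 -35 -10 0 0 0; 34 -70 -20 0 0 0; 51 -105 -30 0 0 0; 68 -140 -40 0 0 0; 85 -175 -50 0 0 0'
```

```text
time: 2.03
eef_pos: [0.3607, 0.1923, 0.2579]
ee_rot: [[0.001, -0.076, 0.997], [0.0, 0.997, 0.076], [-1.0, 0.0, 0.001]]
wrist_force: [1.5, 0.5, 0.6]
gripper_width: 0.0927
time: 2.45
eef_pos: [0.4459, 0.017, 0.2075]
ee_rot: [[0.001, -0.076, 0.997], [-0.0, 0.997, 0.076], [-1.0, -0.0, 0.001]]
wrist_force: [0.5, 0.5, -0.6]
gripper_width: 0.0934
```

```bash
python3 -m creep '0 0 0 0 0 0;0 0 0 0 0 0; 0 0 0 0 0 0'
python3 - <<'E'
from h import *
p=capture('wrist'); cv2.imwrite('pics/w1.png',p['pixels']); print(-p['R'].T@p['t'])
for l in ['blank','ledge','paint_pot','sanding_block']:
    for b in nets.boxes_of(p,l)[:2]: print(l,b['conf'],w(p,b['centre']).round(3))
E
```

```text
time: 2.7
eef_pos: [0.4452, 0.0192, 0.2077]
ee_rot: [[-0.0, -0.076, 0.997], [0.0, 0.997, 0.076], [-1.0, 0.0, -0.0]]
wrist_force: [0.0, 0.3, 1.2]
gripper_width: 0.0932
[0.37495163 0.01433035 0.37366168]
blank 0.95 [0.529 0.002 0.075]
blank 0.71 [0.442 0.285 0.001]
ledge 0.79 [ 0.516 -0.017  0.071]
paint_pot 0.57 [0.471 0.142 0.115]
sanding_block 0.65 [0.525 0.002 0.079]
```

View pics/w1.png

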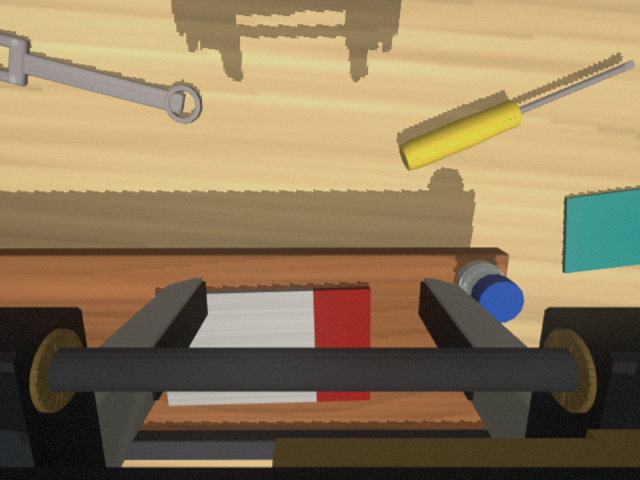

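Wrist view: the ledge front edge is at row 248 with its open-end corner at (507,250). The blank's front edge runs from (158,290) to (370,287), the red part starts at column 314, and the pot is at (485,290).

Run:
```python
from h import *
p=capture('wrist')
for n,u,v,z in [('ledgecorner',507,250,.07),('ledgefront',100,248,.07),('blankfrontred',370,287,.076),('blankfront bare',205,290,.076),('red start',314,288,.076),('railbase',250,432,.07),('rear red',370,400,.076)]: print(n,onplane(p,u,v,z).round(4))
i=cv2.resize(p['pixels'][235:445,140:520],None,fx=2,fy=2,interpolation=cv2.INTER_CUBIC); cv2.imwrite('pics/w2.png',i)
```

```text
ledgecorner [0.4521 0.1723 0.07  ]
ledgefront [ 0.4749 -0.1428  0.07  ]
blankfrontred [0.4885 0.0686 0.076 ]
blankfront bare [ 0.501  -0.0597  0.076 ]
red start [0.4927 0.0251 0.076 ]
railbase [ 0.6345 -0.0204  0.07  ]
rear red [0.5897 0.0801 0.076 ]
```

View pics/w2.png

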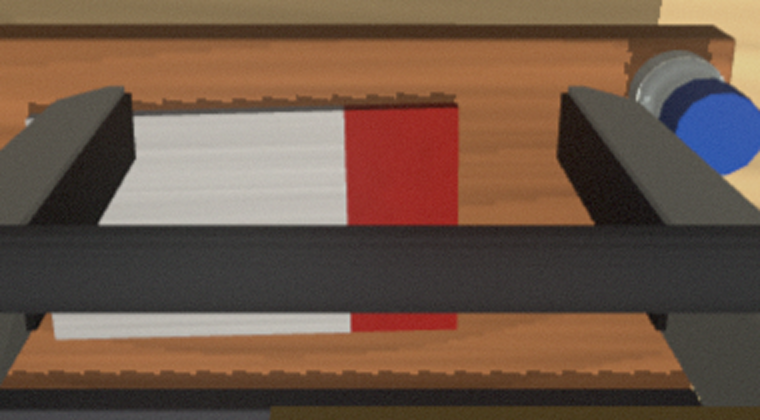

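```bash
python3 -m creep '17 -20 -20 0 0 0; 35 -40 -40 0 0 0; 35 -40 -75 0 0 0; 35 -40 -105 0 0 0; 35 -40 -118 0 0 0'; python3 -m creep '0 0 0 0 0 0; 0 0 0 0 0 0'
python3 - <<'E'
from h import *
p=capture('wrist');cv2.imwrite('pics/w3.png',p['pixels'])
E
```

```text
time: 3.42
eef_pos: [0.4788, -0.0206, 0.0865]
ee_rot: [[-0.004, -0.076, 0.997], [0.001, 0.997, 0.076], [-1.0, 0.001, -0.004]]
wrist_force: [0.5, -0.0, -0.9]
gripper_width: 0.093
time: 3.58
eef_pos: [0.4803, -0.0206, 0.0898]
ee_rot: [[-0.001, -0.077, 0.997], [0.0, 0.997, 0.077], [-1.0, 0.0, -0.001]]
wrist_force: [0.7, 0.7, 0.6]
gripper_width: 0.0928
```

View pics/w3.png

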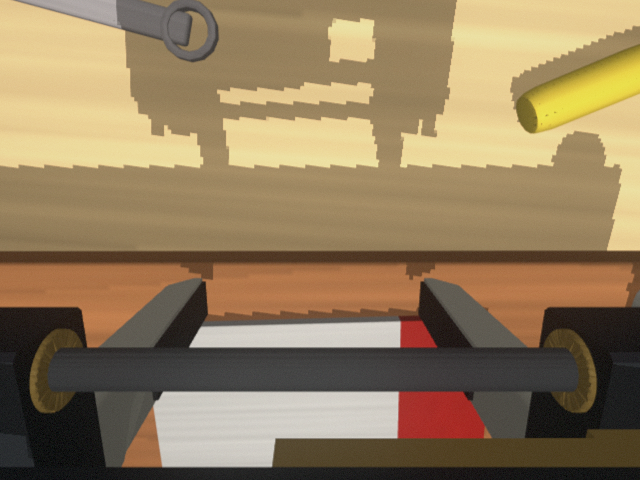

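The fingertips at (205,282) and (422,280) sit between the board's front edge (row 250) and the blank's front edge (row 318). I'll lower them slowly.

```bash
python3 -m creep '0 0 -4 0 0 0; 0 0 -8 0 0 0; 0 0 -12 0 0 0; 0 0 -14 0 0 0; 0 0 -15 0 0 0';python3 -m creep '0 0 -0.5 0 0 0; 0 0 -1 0 0 0; 0 0 -1.5 0 0 0; 0 0 -2 0 0 0; 0 0 -2 0 0 0'
```

```text
time: 4.05
eef_pos: [0.4803, -0.021, 0.0745]
ee_rot: [[-0.0, -0.076, 0.997], [0.0, 0.997, 0.076], [-1.0, 0.0, -0.0]]
wrist_force: [0.6, -0.5, 0.3]
gripper_width: 0.093
time: 4.47
eef_pos: [0.4804, -0.021, 0.0727]
ee_rot: [[0.0, -0.076, 0.997], [-0.0, 0.997, 0.076], [-1.0, -0.0, 0.0]]
wrist_force: [-0.2, -0.4, 0.4]
gripper_width: 0.0929
```

```bash
python3 -m creep '4 0.3 0 0 0 0; 8 0.6 0 0 0 0; 12 0.9 0 0 0 0; 16 1.2 0 0 0 0; 18 1.4 0 0 0 0';python3 -m creep '3 0.2 0 0 0 0; 6 0.5 0 0 0 0; 9 0.7 0 0 0 0; 12 0.9 0 0 0 0; 14 1.1 0 0 0 0'
python3 - <<'E'
from h import *
p=capture('wrist');cv2.imwrite('pics/w4.png',p['pixels'])
E
```

```text
time: 4.88
eef_pos: [0.499, -0.0195, 0.0727]
ee_rot: [[0.0, -0.076, 0.997], [-0.0, 0.997, 0.076], [-1.0, -0.0, 0.0]]
wrist_force: [-1.9, -1.4, 1.1]
gripper_width: 0.0928
time: 5.3
eef_pos: [0.5128, -0.0185, 0.0727]
ee_rot: [[0.0, -0.076, 0.997], [-0.0, 0.997, 0.076], [-1.0, -0.0, 0.0]]
wrist_force: [-1.0, -0.4, -0.4]
gripper_width: 0.0932
```

View pics/w4.png

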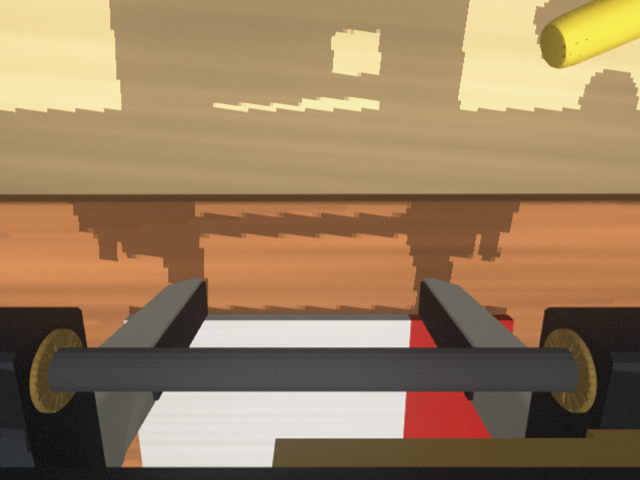

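The blank's front edge (row 316) is now square to the tool and carried by both fingertips. I'll continue in small guarded steps.

```bash
python3 - <<'E'
from h import *
p=capture('wrist'); c,s=np.cos(.0785),np.sin(.0785)
def L(X): d=X[:2]-np.array([.5635,-.0597]); return (d@[c,s],d@[-s,c])
for u,v in [(130,317),(300,317),(510,316)]: print(np.round(L(onplane(p,u,v,.076)),4))
E
python3 -m creep '2 0.2 0 0 0 0; 4 0.3 0 0 0 0; 6 0.5 0 0 0 0; 7 0.5 0 0 0 0; 8 0.6 0 0 0 0'
```

```text
[-0.0399 -0.0339]
[-0.0397  0.04  ]
[-0.0399  0.1312]
time: 5.82
eef_pos: [0.5205, -0.0179, 0.0727]
ee_rot: [[-0.0, -0.076, 0.997], [-0.0, 0.997, 0.076], [-1.0, 0.0, -0.0]]
wrist_force: [-2.2, -1.2, 1.2]
gripper_width: 0.093
```

```bash
python3 -m creep '1 0.1 0 0 0 0; 2 0.2 0 0 0 0; 2 0.2 0 0 0 0'; python3 -m creep '1 0.1 0 0 0 0; 2 0.2 0 0 0 0; 2 0.2 0 0 0 0'
```

```text
time: 6.07
eef_pos: [0.5212, -0.0178, 0.0725]
ee_rot: [[-0.003, -0.076, 0.997], [-0.0, 0.997, 0.076], [-1.0, 0.0, -0.003]]
wrist_force: [-7.9, -2.7, 5.9]
gripper_width: 0.0928
time: 6.32
eef_pos: [0.5213, -0.0177, 0.0723]
ee_rot: [[-0.008, -0.077, 0.997], [-0.0, 0.997, 0.077], [-1.0, 0.0, -0.008]]
wrist_force: [-17.5, -4.1, 12.0]
gripper_width: 0.0928
```

At the rail (17 N of press, no further travel). I'll back off, lift, shut the fingers and go to the bare end.

```bash
python3 -m creep '-6 -0.5 0 0 0 0; -14 -1 0 0 0 0; -16 -1 10 0 0 0; -16 -1 35 0 0 0; -16 -1 60 0 0 0'; python3 -m creep '20 -30 0 0 0 0; 40 -60 0 0 0 0; 60 -90 0 0 0 0; 82 -119 0 0 0 0; 82 -119 0 0 0 0' 0; python3 -m creep '0 0 0 0 0 0; 0 0 0 0 0 0; 0 0 0 0 0 0'
python3 - <<'E'
from h import *
for n in ('wrist','top'):
    p=capture(n);cv2.imwrite(f'pics/{n}5.png',p['pixels'])
print(blankfit(p,(.575,-.01)))
cv2.imwrite('pics/top5.png',cv2.resize(p['pixels'][160:260,230:430],None,fx=4,fy=4,interpolation=cv2.INTER_CUBIC))
E
```

```text
time: 6.73
eef_pos: [0.5079, -0.0184, 0.1337]
ee_rot: [[-0.001, -0.076, 0.997], [0.0, 0.997, 0.076], [-1.0, 0.0, -0.001]]
wrist_force: [0.8, -0.2, -0.6]
gripper_width: 0.0933
time: 7.15
eef_pos: [0.5935, -0.1421, 0.1339]
ee_rot: [[0.004, -0.073, 0.997], [-0.002, 0.997, 0.073], [-1.0, -0.002, 0.004]]
wrist_force: [0.9, 0.3, -0.4]
gripper_width: 0.0643
time: 7.4
eef_pos: [0.59, -0.1366, 0.1331]
ee_rot: [[-0.0, -0.077, 0.997], [0.0, 0.997, 0.077], [-1.0, 0.0, -0.0]]
wrist_force: [0.3, 0.8, 0.3]
gripper_width: 0.0445
(((576.625732421875, 11.295997619628906), (100.55282592773438, 124.31231689453125), 5.306658744812012), array([[520.8162  ,  68.53587 ],
       [532.3134  , -55.243637],
       [632.43524 , -45.94388 ],
       [620.93805 ,  77.83563 ]], dtype=float32))
```

View pics/wrist5.png

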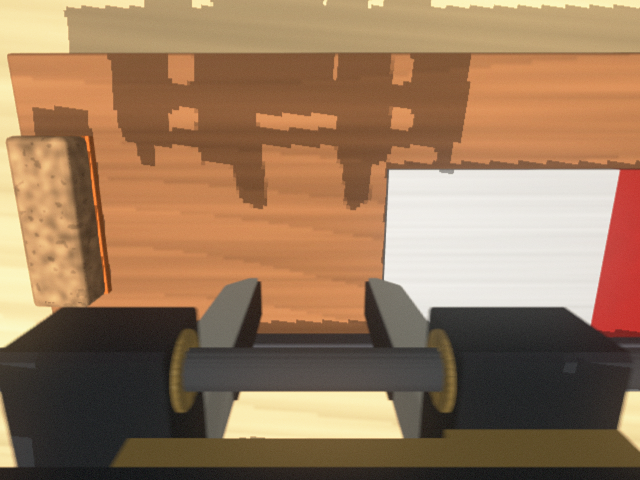

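View pics/top5.png

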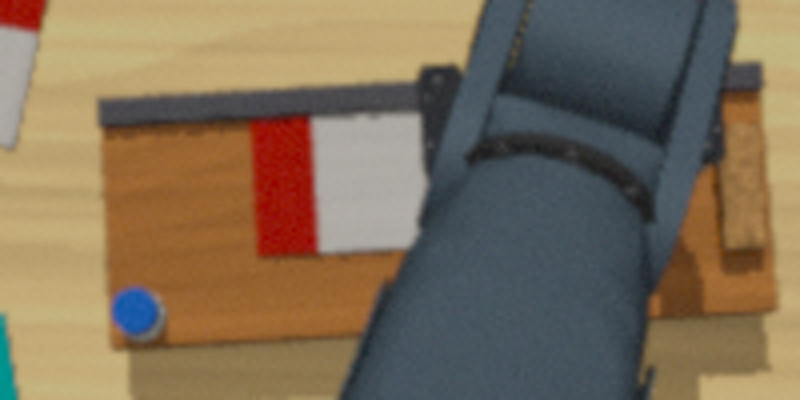

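The blank lies along the rail. Its bare end is at column 386 in the wrist view, and the fingers are still closing.

```bash
cat >> h.py <<'E'
c_,s_=np.cos(.0785),np.sin(.0785)
def L(X): d=np.array(X)[:2]-np.array([.5635,-.0597]); return np.round([d@[c_,s_],d@[-s_,c_]],4)
E
python3 - <<'E'
from h import *
p=capture('wrist')
for u,v in [(388,170),(385,275),(600,169)]: print(L(onplane(p,u,v,.076)))
print('block',[L(onplane(p,u,v,.097)) for u,v in [(88,137),(105,292)]])
E
python3 -m creep '1 0 -10 0 0 0; 1 0 -20 0 0 0; 1 0 -30 0 0 0; 1 0 -38 0 0 0; 1 0 -42 0 0 0'
python3 -m creep '0 0 0 0 0 0; 0 0 0 0 0 0; 0 0 0 0 0 0; 0 0 0 0 0 0; 0 0 0 0 0 0'
python3 - <<'E'
from h import *
p=capture('wrist');cv2.imwrite('pics/w6.png',p['pixels'])
E
```

```text
[-0.0297 -0.0375]
[ 0.0305 -0.0365]
[-0.03    0.0772]
block [array([-0.0476, -0.1862]), array([ 0.0322, -0.1886])]
time: 8.02
eef_pos: [0.5906, -0.1373, 0.0887]
ee_rot: [[-0.002, -0.076, 0.997], [0.001, 0.997, 0.076], [-1.0, 0.001, -0.002]]
wrist_force: [0.4, -0.3, -0.2]
gripper_width: 0.0004
time: 8.43
eef_pos: [0.5917, -0.1376, 0.0911]
ee_rot: [[0.001, -0.076, 0.997], [-0.0, 0.997, 0.076], [-1.0, -0.0, 0.001]]
wrist_force: [1.0, 0.5, 0.2]
gripper_width: 0.0005
```

View pics/w6.png

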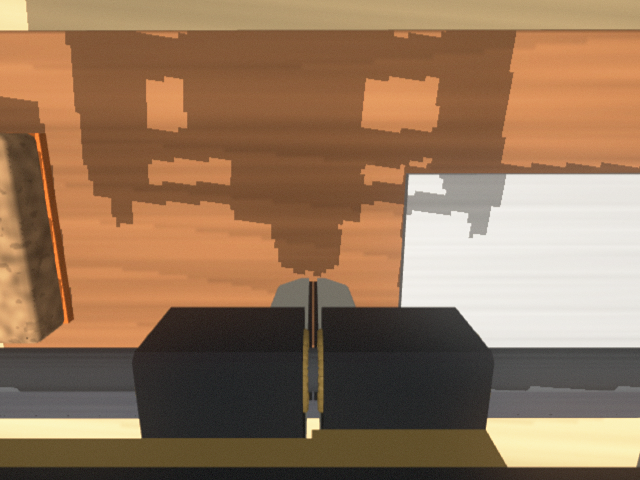

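The shut fingertips at (313,280) are clear of the bare end (column 402) and the block (column 70). I'll lower them.

```bash
python3 -m creep '0 0 -5 0 0 0; 0 0 -10 0 0 0; 0 0 -15 0 0 0; 0 0 -17 0 0 0; 0 0 -18 0 0 0'; python3 -m creep '-0.5 6 0 0 0 0; -1 12 0 0 0 0; -1.4 18 0 0 0 0; -1.7 21 0 0 0 0; -1.9 24 0 0 0 0'
python3 - <<'E'
from h import *
print(L(status.read_state()['eef_pos']))
p=capture('wrist')
cv2.imwrite('pics/w7.png',p['pixels'])
E
```

```text
time: 8.9
eef_pos: [0.5911, -0.1374, 0.0719]
ee_rot: [[-0.001, -0.076, 0.997], [0.0, 0.997, 0.076], [-1.0, 0.0, -0.001]]
wrist_force: [0.4, -0.9, -0.8]
gripper_width: 0.0008
time: 9.32
eef_pos: [0.5896, -0.1128, 0.0729]
ee_rot: [[0.0, -0.077, 0.997], [-0.0, 0.997, 0.077], [-1.0, -0.0, 0.0]]
wrist_force: [0.8, -0.6, -0.5]
gripper_width: 0.0006
[ 0.0218 -0.055 ]
```

View pics/w7.png

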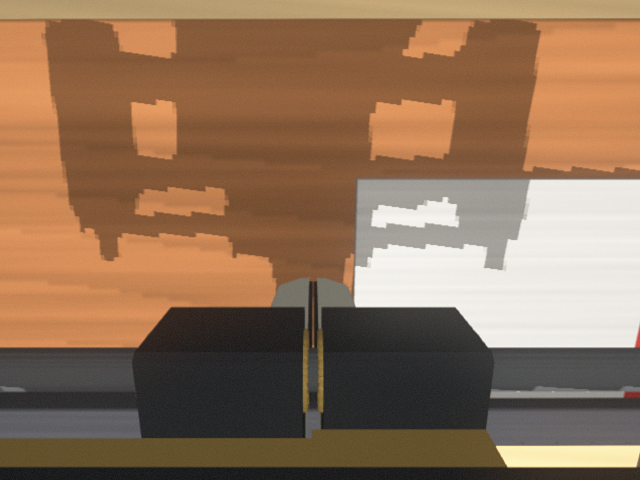

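The finger face (column 355) is just at the bare edge. I'll push along the rail, then look.

```bash
python3 -m creep '-0.5 6 0 0 0 0; -0.9 12 0 0 0 0; -1.4 18 0 0 0 0; -1.9 24 0 0 0 0; -2.4 30 0 0 0 0'; python3 -m creep '-0.5 6 0 0 0 0; -0.9 12 0 0 0 0; -1.4 18 0 0 0 0; -1.9 24 0 0 0 0; -2.4 30 0 0 0 0'
python3 - <<'E'
from h import *
print(L(status.read_state()['eef_pos']))
p=capture('wrist')
cv2.imwrite('pics/w8.png',p['pixels'])
E
```

```text
time: 9.78
eef_pos: [0.5871, -0.0829, 0.0728]
ee_rot: [[0.0, -0.076, 0.997], [-0.0, 0.997, 0.076], [-1.0, -0.0, 0.0]]
wrist_force: [-0.1, -1.8, 0.1]
gripper_width: 0.0005
time: 10.2
eef_pos: [0.5847, -0.0529, 0.0728]
ee_rot: [[0.0, -0.076, 0.997], [-0.0, 0.997, 0.076], [-1.0, -0.0, 0.0]]
wrist_force: [0.3, -0.7, 1.1]
gripper_width: 0.0007
[0.0217 0.0051]
```

View pics/w8.png

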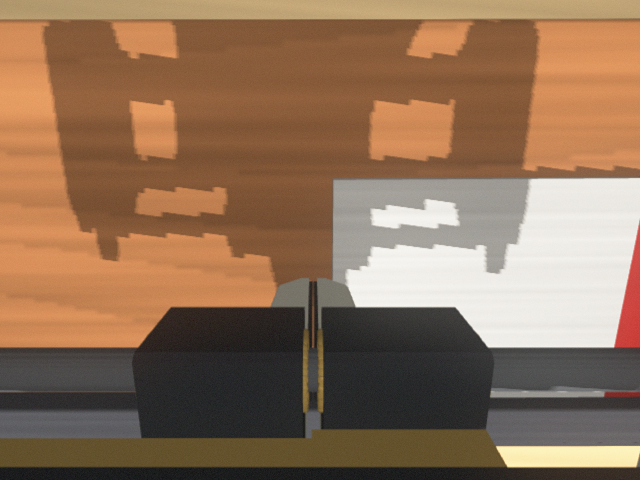

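```bash
python3 - <<'E'
from h import *
p=capture('wrist'); print(L(onplane(p,334,181,.076)),L(onplane(p,333,270,.076)))
E
python3 -m creep '-0.5 6 0 0 0 0; -0.9 12 0 0 0 0; -1.4 18 0 0 0 0; -1.9 24 0 0 0 0; -2.4 30 0 0 0 0'; python3 -m creep '-0.5 6 0 0 0 0; -0.9 12 0 0 0 0; -1.4 18 0 0 0 0; -1.9 24 0 0 0 0; -2.4 30 0 0 0 0'
python3 - <<'E'
from h import *
print(L(status.read_state()['eef_pos']))
p=capture('wrist')
cv2.imwrite('pics/w9.png',p['pixels'])
p=capture('top');cv2.imwrite('pics/top9.png',cv2.resize(p['pixels'][160:260,230:430],None,fx=4,fy=4,interpolation=cv2.INTER_CUBIC))
E
```

```text
[-0.0298  0.0151] [0.0075 0.0151]
time: 10.72
eef_pos: [0.5822, -0.0228, 0.0726]
ee_rot: [[-0.0, -0.076, 0.997], [0.0, 0.997, 0.076], [-1.0, 0.0, -0.0]]
wrist_force: [0.4, -0.6, 0.6]
gripper_width: 0.0007
time: 11.13
eef_pos: [0.5798, 0.0071, 0.0727]
ee_rot: [[-0.0, -0.076, 0.997], [0.0, 0.997, 0.076], [-1.0, 0.0, -0.0]]
wrist_force: [0.1, -1.9, 0.9]
gripper_width: 0.0004
[0.0215 0.0654]
```

View pics/w9.png

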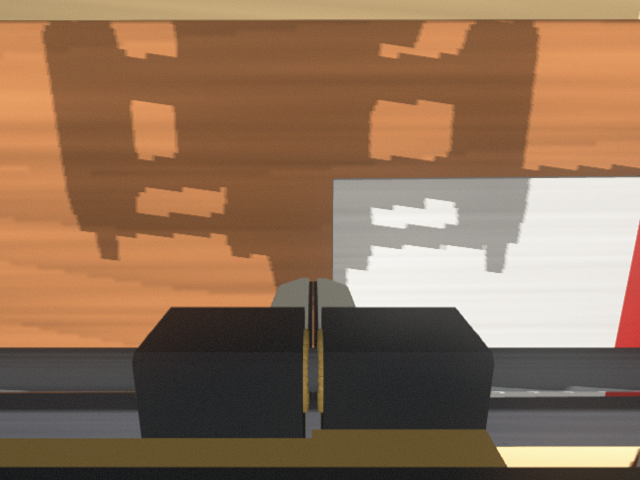

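View pics/top9.png

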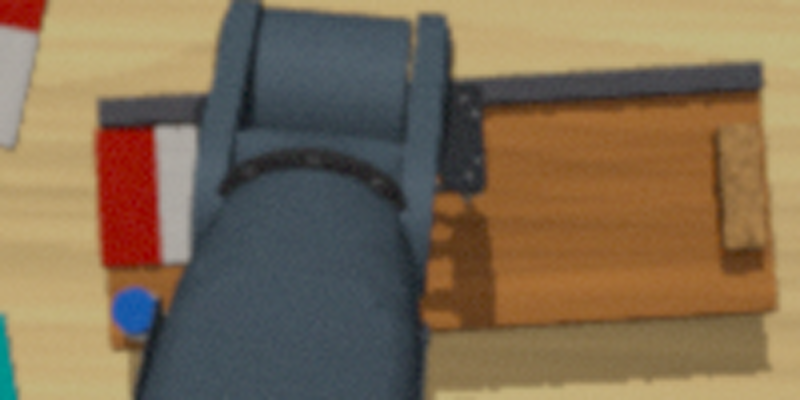

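The blank is square, with its red end about 5 mm past the open end (crop columns 97 and 103) and its front edge clear of the pot. About 48 mm remain, so I'll push 40 and then measure.

```bash
python3 -m creep '-0.5 6 0 0 0 0; -0.9 12 0 0 0 0; -1.4 18 0 0 0 0; -1.9 24 0 0 0 0; -2.2 28 0 0 0 0'; python3 -m creep '-0.4 5 0 0 0 0; -0.7 9 0 0 0 0; -0.9 12 0 0 0 0; -0.9 12 0 0 0 0'
python3 - <<'E'
from h import *
print(L(status.read_state()['eef_pos']))
p=capture('wrist'); cv2.imwrite('pics/w10.png',p['pixels'])
p=capture('top');cv2.imwrite('pics/top10.png',cv2.resize(p['pixels'][160:260,200:400],None,fx=4,fy=4,interpolation=cv2.INTER_CUBIC))
p=capture('scene');cv2.imwrite('pics/sc10.png',cv2.resize(p['pixels'][210:360,280:440],None,fx=4,fy=4,interpolation=cv2.INTER_CUBIC))
E
```

```text
time: 11.65
eef_pos: [0.5776, 0.0353, 0.0727]
ee_rot: [[-0.0, -0.076, 0.997], [0.0, 0.997, 0.076], [-1.0, 0.0, -0.0]]
wrist_force: [-0.0, -1.9, 0.2]
gripper_width: 0.0005
time: 11.98
eef_pos: [0.5767, 0.0471, 0.0727]
ee_rot: [[-0.0, -0.077, 0.997], [0.0, 0.997, 0.077], [-1.0, 0.0, -0.0]]
wrist_force: [-0.1, -0.3, 0.6]
gripper_width: 0.0003
[0.0216 0.1055]
```

View pics/top10.png

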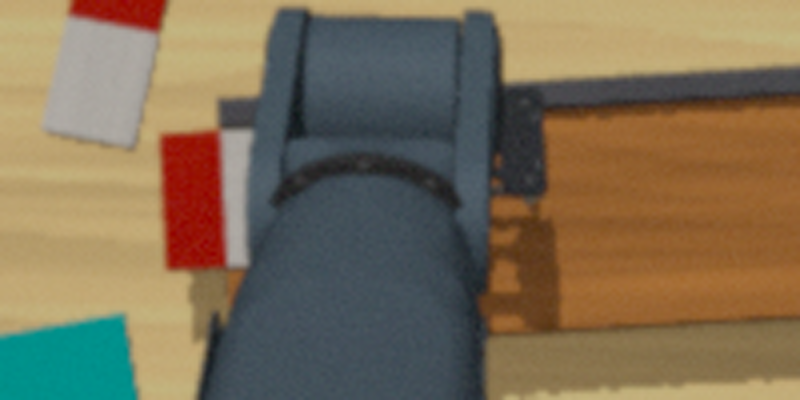

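View pics/sc10.png

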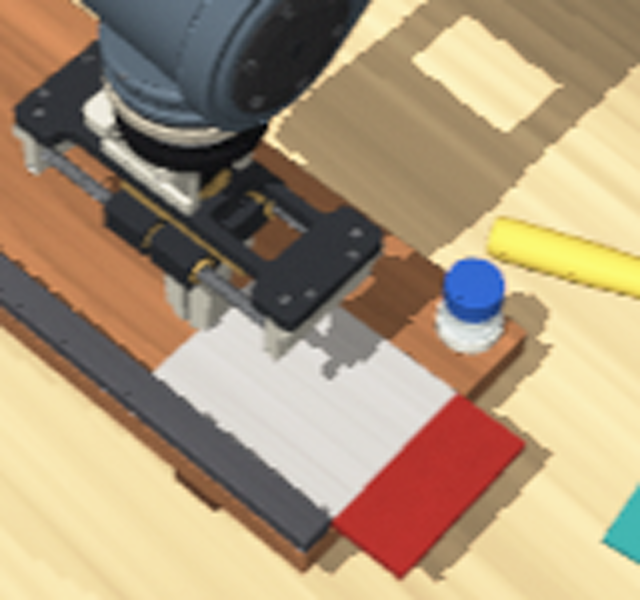

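View pics/w10.png

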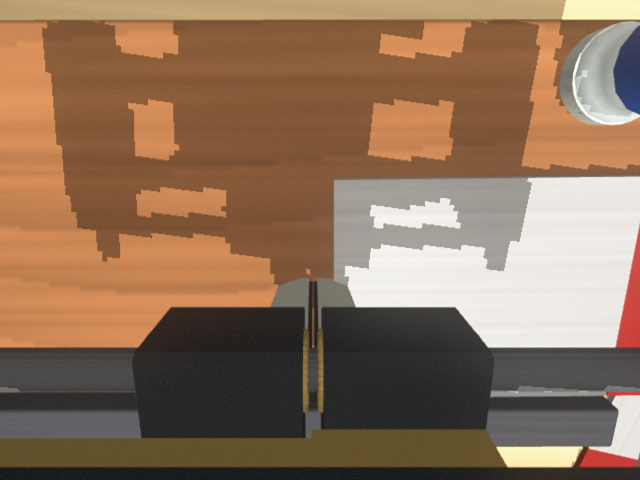

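All views agree: about 45 mm is out (top crop columns 162 and 224), and the blank is flush and clear of the pot. 9–10 mm more puts it mid-window.

```bash
python3 -m creep '-0.2 3 0 0 0 0; -0.5 6 0 0 0 0; -0.6 8 0 0 0 0; -0.7 9 0 0 0 0; -0.7 9.5 0 0 0 0'; python3 -m creep '0 0 0 0 0 0; 0.5 -6 0 0 0 0; 1 -12 0 0 0 0; 1.6 -20 5 0 0 0; 1.6 -20 30 0 0 0'; python3 -m creep '0 -30 20 0 0 0; -10 -60 60 0 0 0; -30 -90 80 0 0 0; -50 -120 80 0 0 0; -80 -150 80 0 0 0'; python3 -m creep '-20 -20 0 0 0 0; -50 -40 0 0 0 0;-80 -60 0 0 0 0; -80 -60 0 0 0 0'
python3 - <<'E'
from h import *
print(L(status.read_state()['eef_pos']))
p=capture('top');cv2.imwrite('pics/top11.png',cv2.resize(p['pixels'][160:260,200:400],None,fx=4,fy=4,interpolation=cv2.INTER_CUBIC))
for n in ('top','scene'):
    q=capture(n); r=blankfit(q,(.56,.145)); print(r[0]); print([L(a/1000) for a in r[1]])
cv2.imwrite('pics/sc11.png',cv2.resize(q['pixels'][210:360,280:440],None,fx=4,fy=4,interpolation=cv2.INTER_CUBIC))
E
```

```text
time: 12.55
eef_pos: [0.5761, 0.0562, 0.0727]
ee_rot: [[-0.0, -0.076, 0.997], [-0.0, 0.997, 0.076], [-1.0, -0.0, -0.0]]
wrist_force: [-0.2, -1.1, 0.6]
gripper_width: 0.0002
time: 12.97
eef_pos: [0.5759, 0.0343, 0.1001]
ee_rot: [[-0.006, -0.075, 0.997], [-0.0, 0.997, 0.075], [-1.0, 0.0, -0.006]]
wrist_force: [0.2, 0.8, -0.9]
gripper_width: 0.0005
time: 13.38
eef_pos: [0.4996, -0.115, 0.185]
ee_rot: [[0.004, -0.076, 0.997], [-0.002, 0.997, 0.076], [-1.0, -0.002, 0.004]]
wrist_force: [0.6, 0.0, 0.4]
gripper_width: 0.0004
time: 13.72
eef_pos: [0.4152, -0.175, 0.1829]
ee_rot: [[-0.001, -0.073, 0.997], [-0.0, 0.997, 0.073], [-1.0, -0.0, -0.001]]
wrist_force: [-0.6, 0.8, -0.8]
gripper_width: 0.0002
[-0.1569 -0.1033]
((564.6121826171875, 147.9234161376953), (100.70442962646484, 169.7360382080078), 5.20599889755249)
[array([-0.034 ,  0.2911]), array([-0.0319,  0.1214]), array([0.0688, 0.1227]), array([0.0667, 0.2924])]
((568.16357421875, 150.2559814453125), (102.00769805908203, 170.77642822265625), 4.405518054962158)
[array([-0.0298,  0.2944]), array([-0.03  ,  0.1236]), array([0.072 , 0.1235]), array([0.0723, 0.2942])]
```

View pics/top11.png

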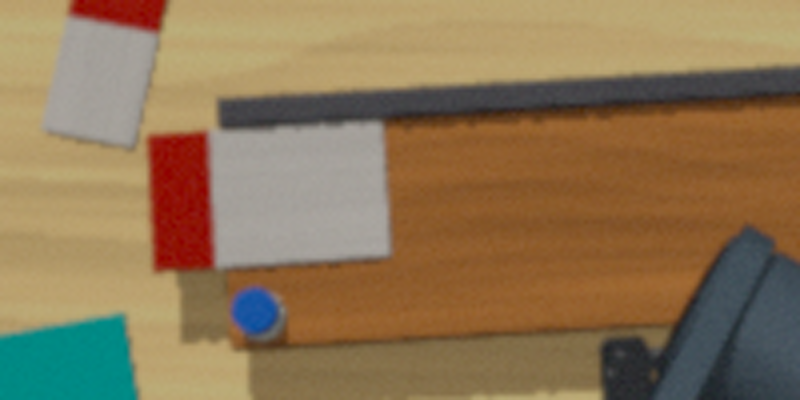

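View pics/sc11.png

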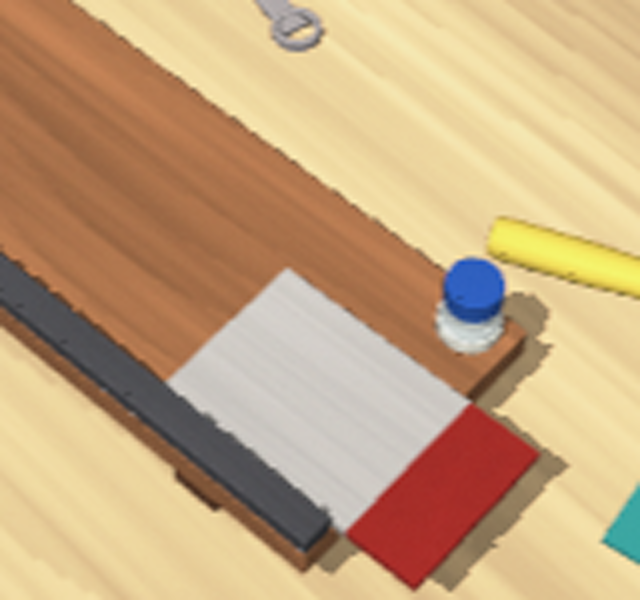

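Both views put the red end about 52–54 mm out. The top camera hints at about 1° of skew and the scene camera shows none, so I'll check with a close wrist view.

```bash
python3 -m creep '0 20 25 0 0 0; 0 50 50 0 0 0; 10 85 70 0 0 0; 20 120 80 0 0 0; 30 155 80 0 0 0';python3 -m creep '10 35 0 0 0 0; 20 70 0 0 0 0; 30 100 0 0 0 0; 40 130 0 0 0 0; 40 130 0 0 0 0'; python3 -m creep '0 0 0 0 0 0; 0 0 0 0 0 0; 0 0 0 0 0 0'
python3 - <<'E'
from h import *
p=capture('wrist'); cv2.imwrite('pics/w12.png',p['pixels'])
E
```

```text
time: 14.38
eef_pos: [0.4508, -0.0152, 0.2652]
ee_rot: [[0.004, -0.077, 0.997], [-0.001, 0.997, 0.077], [-1.0, -0.001, 0.004]]
wrist_force: [0.2, -0.1, 0.2]
gripper_width: 0.0003
time: 14.8
eef_pos: [0.4904, 0.1176, 0.2624]
ee_rot: [[0.0, -0.081, 0.997], [0.001, 0.997, 0.081], [-1.0, 0.001, 0.0]]
wrist_force: [-0.1, 0.5, 0.8]
gripper_width: 0.0007
time: 15.05
eef_pos: [0.4891, 0.1121, 0.2626]
ee_rot: [[-0.0, -0.076, 0.997], [-0.0, 0.997, 0.076], [-1.0, -0.0, -0.0]]
wrist_force: [-0.2, -0.4, -0.8]
gripper_width: 0.0008
```

View pics/w12.png

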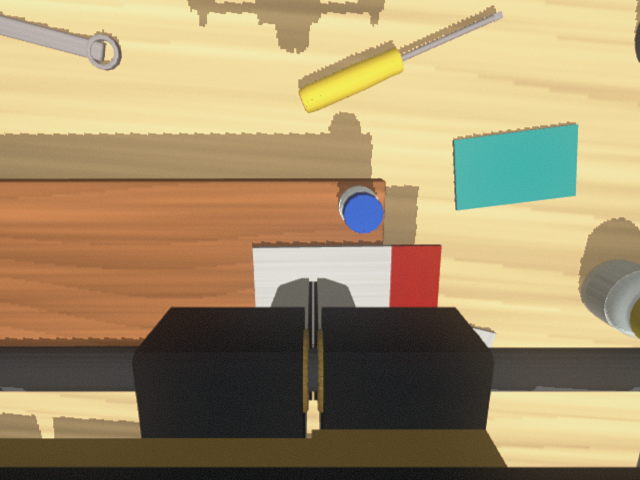

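Run:
```python
from h import *
p=capture('wrist'); g=p['pixels'].astype(float)
# ledge front edge: blue channel (bright bench/shadow vs wood) ; blank front: gray jump down rows
def edge(u,v0,v1,ch):
    col=g[v0:v1,u-1:u+2,ch].mean(1); d=np.abs(np.diff(col)); k=d.argmax(); 
    w_=d[max(0,k-1):k+2]; return v0+.5+ (np.arange(max(0,k-1),k+2)[:len(w_)]@w_)/w_.sum()
A=[L(onplane(p,u,edge(u,235,262,0),.076)) for u in range(260,386,6)]
B=[L(onplane(p,u,edge(u,165,195,2),.07)) for u in range(20,330,10)]
for n,X in (('blank front',A),('ledge front',B)):
    X=np.array(X); s,i=np.polyfit(X[:,1],X[:,0],1); print(n,'slope rad',round(s,4),'x at y=.125,.295',round(i+.125*s,4),round(i+.295*s,4),'res',np.std(X[:,0]-s*X[:,1]-i).round(4))
print('red end',[L(onplane(p,u,v,.076)) for u,v in [(440,246),(438,300)]],'red start',L(onplane(p,391,247,.076)),'ledge end',[L(onplane(p,u,v,.07)) for u,v in [(384,180),(383,240)]])
i=cv2.resize(p['pixels'][170:310,240:450],None,fx=3.8,fy=3.8,interpolation=cv2.INTER_CUBIC); cv2.imwrite('pics/w13.png',i)
for l in ['paint_pot']:
    for b in nets.boxes_of(p,l)[:1]: print(l,w(p,b['centre']))
```

```text
blank front slope rad -0.0104 x at y=.125,.295 -0.0305 -0.0323 res 0.0001
ledge front slope rad -0.0085 x at y=.125,.295 -0.0922 -0.0936 res 0.0009
red end [array([-0.0313,  0.2917]), array([0.0209, 0.2938])] red start [-0.0306  0.2477] ledge end [array([-0.0899,  0.24  ]), array([-0.0355,  0.2413])]
paint_pot [0.47344219 0.14521073 0.11541091]
```

View pics/w13.png

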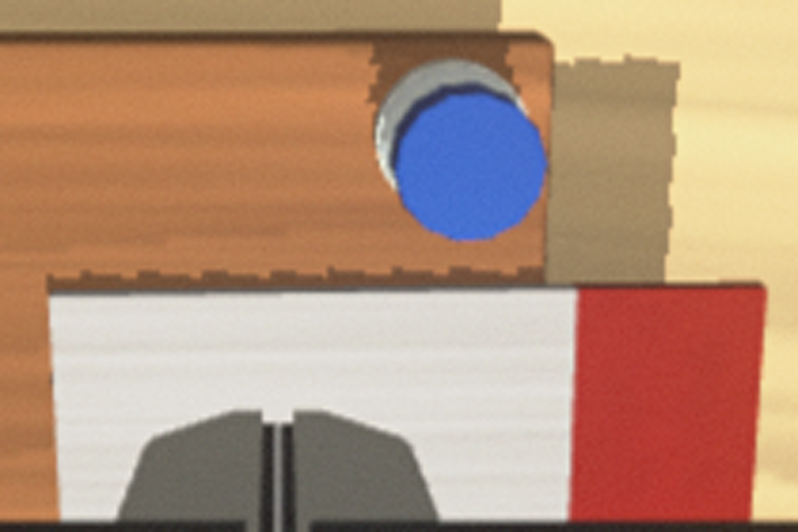

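The blank's front edge is parallel to the ledge's front edge within 0.002 rad and about 61.5 mm behind it; flush would be 60. The overhang is about 52 mm, including the whole red end and about 7 mm of bare metal. The pot is untouched and the arm is clear, so I'm handing in.

```bash
python3 -c "
from h import *
print(close_job())"
```

```text
the job is handed in; nothing more can be done
None
```

I pushed the blank back to the rail with both open fingertips until it stopped there at about 17 N. I then pushed it about 160 mm along the rail with the shut fingertips on its bare end, and handed the job in with the arm clear after about 15 of the 56 s.

- **Overhang:** the red end sticks out about 52–54 mm past the open end (limits 40–70 mm). That is the whole red part plus 7–9 mm of bare metal.
- **Flush to the rail:** the close wrist view shows the blank parallel to the ledge within 0.002 rad. Its front edge is 61.5 mm behind the ledge's front edge, where 60 mm would be exactly flush.
- **Other things on the bench:** the paint pot was not touched. I did not re-measure the other items at the end, but the wrench and screwdriver show no visible shift in the last views, and no unexpected contact force appeared.
- **Disagreement:** the coarse top-camera fit suggested about 0.7° of skew, with the red corner about 3 mm off the rail. The scene camera and the wrist view did not show this, and it would still be within the 7 mm limit.

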